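# Load the tin carrier and snap its hook onto the stand's loop

### The job

Clear the ink and paint off the work board: with the tin carrier still standing on the board, stand the corked ink bottle and the paint tin upright in its round pockets, each in the one made for its size. Then lift the carrier by its grip, push the gate of its snap hook against the front bar of the stand's steel loop until the bar is inside and the gate springs shut, and leave it hanging there upright and still, both things in place. Leave everything else on the board where it is.

Things in the scene. Friction and masses are not known exactly. Their poses are not given: they have to be found in the camera images.
- carrier: Tin carrier, grey steel, 70 x 230 x 198 mm (x, y, z), 0.32 kg empty. Origin under the middle of its foot, z up. A round pocket at each end in y; between them a snap hook with a grip on top, in its xz plane. The hook's back, a 12 mm bar, rises at x = -23 mm from the foot; its mouth opens to +x and down, with free space below it on the +x side for a bar to come in.
- grip (a point): Middle of the carrier's grip, a ribbed black bar 100 mm long (along the carrier's x), 20 mm wide (y), 22 mm high, 187 mm above the carrier's underside; below it a 6 mm web, then the hook's top 23 mm below this point. Axes as the carrier's. Take it from above across the 20 mm; it lies over the carrier's centre of mass, even loaded, to within 15 mm.
- hook_seat (a point): Where the centre of a seated 12 mm bar lies in the hook: x = 0, z = 145 mm in the carrier, 42 mm below the grip; axes as the carrier's. A black 26 mm wide vee saddle guides the bar there. The 12 mm hook bar bends over it in a half circle (inner radius 17 mm, centre x = 0, z = 135 mm) and comes down at x = +23 mm as the nose, which ends at z = 114 mm. The throat is 34 mm wide (x = -17 to +17 mm).
- gate (a joint): Snap gate, 8 mm thick, pivoted on the hook's back (x = -20, z = 89 mm in the carrier), slanting up to the inside of the nose (x = +19, z = 115 mm). 0 = shut; swings up and inward to 1.0 rad against a spring (0.13 N m, plus 0.22 N m per rad: 5 to 10 N on a bar pressed up into the mouth at about x = +4 mm) and springs shut once the bar is up in the bowl.
- small_pocket (a point): Centre of the floor of the smaller pocket, at y = +92 mm in the carrier, 4 mm above its underside: round, bore 56 mm, 26 mm deep, rim 30 mm above the underside, wall 2.5 mm. For the ink bottle. Axes as the carrier's.
- large_pocket (a point): Centre of the floor of the larger pocket, at y = -72 mm in the carrier, 4 mm above its underside: round, bore 65 mm, 26 mm deep, rim 30 mm above the underside, wall 2.5 mm. For the paint tin. Axes as the carrier's.
- ink_bottle_center (a point): Centre of the corked brown stoneware ink bottle, half-way up: body 49 mm diameter up to about 45 mm, then shoulders and neck, and from 66 to 80 mm a straight cork 20 mm in diameter by which it can be lifted; 80 mm tall in all, about 0.12 kg. Stands upright on the work board (its top 34 mm above the table, z = 0.034 m); this point is 40 mm above its underside.
- paint_tin_center (a point): Centre of the small closed paint tin, half-way up: straight cylinder 57 mm diameter, 72 mm tall, about 0.18 kg. Stands upright; this point is 36 mm above its underside.
- stand: Fixed bench stand of dark steel: origin on the board (34 mm above the table) straight below the middle of the loop's front bar; its x points back from the front bar to the post (22 mm thick, at x = +112 mm, top 185 mm above the board), which rises from a base plate 10 mm high (x = 57 to 155 mm, 150 mm wide).
- loop_bar (a point): Middle of the straight front bar of the stand's level loop: 12 mm round steel along the stand's y, 175 mm above the board; axes as the stand's. Straight for 34 mm; loop 78 mm wide, 54 mm inside, open from x = 6 to 90 mm. The nose (carrier's +x) goes down inside the loop, the hook's back stays in front of the bar, so the hung carrier has its x along the stand's x, underside 30 mm above the board.
- wax_tin: Bystander: plain round dark-green lidded tin, 62 mm diameter, 46 mm tall, standing just behind the carrier; not to be loaded. Origin at the centre of its underside.
- print_block: Bystander: wooden hand printing block 50 x 55 x 29 mm at the back of the board; a wall shelf begins some 30 mm behind it, 0.28 m above the table. Origin at the centre of its underside.
- seam_roller: Bystander: wooden seam roller, 178 mm long, 33 mm high, lying at the left end of the board. Origin at the centre of its underside.
- smoothing_brush: Bystander: wide smoothing brush, 231 mm long, 64 mm high, at the right end of the board. Origin at the centre of its underside.

How it is judged:
On the way, in this order (a step that is already met when the one before it is completed fails the run):
1. the ink bottle stands in the small pocket and the paint tin in the large one, with the carrier standing on the board (x of ink_bottle_center in the frame of small_pocket between -0.009 and 0.009 m and y of ink_bottle_center in the frame of small_pocket between -0.009 and 0.009 m and z of ink_bottle_center in the frame of small_pocket between 0.034 and 0.045 m and angle between each of ink_bottle_center, paint_tin_center's own z axis and vertical below 0.12 rad and x of paint_tin_center in the frame of large_pocket between -0.009 and 0.009 m and y of paint_tin_center in the frame of large_pocket between -0.009 and 0.009 m and z of paint_tin_center in the frame of large_pocket between 0.03 and 0.041 m and height (world z) of carrier below 0.038 m and angle between carrier's own z axis and vertical below 0.05 rad), for 0.2 s.
2. the gate is pushed open by the loop's bar (value of joint gate above 0.2 rad and contact force between carrier and stand above 0.5 N and distance between hook_seat and loop_bar below 0.075 m), for 0.02 s.
At the end, for the whole second after the job is handed in: Bar in the hook's bowl (hook_seat within 13 mm in x, 10 in z, 30 in y of loop_bar), gate under 0.1 rad, carrier still and within 0.2 rad of upright; bottle in the small, tin in the large pocket: centre within 9 mm of the axis, on the floor within 5 mm, tilt under 0.25 rad (x of hook_seat in the frame of loop_bar between -0.013 and 0.013 m and z of hook_seat in the frame of loop_bar between -0.01 and 0.01 m and y of hook_seat in the frame of loop_bar between -0.03 and 0.03 m and value of joint gate below 0.1 rad and angle between carrier's own z axis and vertical below 0.2 rad and linear speed of carrier below 0.08 m/s and angular speed of carrier below 0.8 rad/s and x of ink_bottle_center in the frame of small_pocket between -0.009 and 0.009 m and y of ink_bottle_center in the frame of small_pocket between -0.009 and 0.009 m and z of ink_bottle_center in the frame of small_pocket between 0.034 and 0.045 m and angle between each of ink_bottle_center, paint_tin_center's own z axis and vertical below 0.25 rad and x of paint_tin_center in the frame of large_pocket between -0.009 and 0.009 m and y of paint_tin_center in the frame of large_pocket between -0.009 and 0.009 m and z of paint_tin_center in the frame of large_pocket between 0.03 and 0.041 m); the robot touches nothing.
It fails at once if a bystander (wax tin, printing block, seam roller, smoothing brush) is pushed about, more than 30 mm (distance of any of wax_tin, print_block, seam_roller, smoothing_brush from where it was at the start of the episode above 0.03 m).
It fails at once if the ink bottle or the paint tin is tipped over (more than 0.7 rad) (angle between any of ink_bottle_center, paint_tin_center's own z axis and vertical above 0.7 rad).
It also fails if it takes over 72 s, if anything falls off the work surface, if the arm or the gripper's body presses on something with over 40 N, if the wrist force passes 120 N, or if a joint passes its speed limit or range.

### The arm

A 6-joint arm with a two-finger parallel gripper is mounted at the origin on a cart in front of the work surface, level with it; the furniture and walls round the work are solid. World frame = base frame: x ahead of the robot, y to its left, z up, the work surface at z = 0. Lengths are in m, angles in rad, forces in N, time in s.
With the tool pointing down it reaches from about 0.3 to 0.875 m from the base axis. Payload 6.4 kg.
Tool frame: the origin (TCP) lies at the very end of the fingers, on their centre line; the grasp point (between the pads) lies r.grip_point_offset behind it (r.grip_point_offset is the distance from the TCP to the grasp point, in m); z points along the fingers, y is the line along which they close (so a half turn about z gives the same grasp; the last joint's range is limited). The gripper opens to 88 mm and grips with 3 to 60 N. Pads are 18 mm wide; open, the fingers measure 123 mm over their backs; the gripper's body (75 mm by 187 mm) begins 45 mm behind the grasp point.
Start: joints at [1.007, 0.181, 1.607, -0, 1.354, -0.206], TCP at [0.201, 0.539, 0.239] pointing down, gripper open.
Joint ranges: [-2.99, 2.99], [-0.89, 2.07], [0.3, 2.58], [-1.14, 4.28], [0, 2.63], [-3.12, 3.12]. Speed limits (rad/s): [2.57, 2.57, 3.01, 3.14, 3.14, 3.14].

### API

Orientations are given as a unit quaternion [x, y, z, w].
In Python, from plant import r gives the robot as it stands.
- The arm moves only by the tool step_arm, never from a script. Its argument "rows" is a list of rows, each a list of 5 numbers: the shift along the tool's x, y, z in units of 30 mm (1.0 is 30 mm), then the turn about the tool's z in units of 6 degrees (1.0 is 6 degrees), then the closure, from 0 (fully open) to 1 (shut). A call has 1 to 10 rows; each row shifts and turns the commanded pose from where the row before left it, along the tool's axes as they then stand; what a row does not reach is not made up. A row lasts 1/12 s, in which the tool goes at most 41.7 mm and 7.16 degrees, less where a joint would pass 70% of its speed; a pose out of reach is approached as far as the arm can. A call is refused whole if a number of a shift passes 1 or a number of a turn 1, either way. A call with a gripper value outside its range is refused whole. The fingers move at their own pace and stop on an object; "grip_force" is the grip in N (left out, the last holds). Time passes only in rows, so rows that do not move let the fingers close. It gives the time, the measured TCP pose, the force, the opening and the grip force at its end, in the units of the state.
- r.observe(): the state, without advancing time (a new reading comes with each control period).
- r.grab_frame(name): name is "scene" or "top" or "wrist"; returns the picture (384x512x3 uint8, red, green, blue); there is no depth.
- r.camera_info(name): a dict with "camera_matrix" (3x3 intrinsics, pixels), "rvec" (rotation vector, rad) and "tvec" (3), from world to camera coordinates, as OpenCV has them; the wrist camera has in their place "mount" (4x4, takes a point from camera to tool coordinates, whose origin is the TCP and whose axes are the flange's). Camera axes: x right, y down, z forward; pixel columns grow to the right and rows downward; lengths in m; the calibration is good to about 2 mm. A picture is of the moment at which its call begins: read the wrist's pose just before it. camera_info takes no time and is no camera call.
- r.close_job(): hands the job in; it is judged then, once.
Trained networks look in the newest picture that a camera, given by its name, has taken for a name from the list of things; names that differ only in an ending like _2 or _b are one class to them, and where a whole thing is asked for, a point or a joint stands for the part that bears it (a point fixed in the world has none). Each returns a list of dicts, best first, with "conf" (0 to 1); they miss things now and then, are a little off and sometimes report something else, mostly with a low value. They report only what shows in the picture. A call takes as long as a camera call.
- r.boxes_of(camera, label): "xy" ([column, row] in pixels, amid what is visible of it).
- r.cut_out(camera, label): "pixels" (384x512 bool, what is visible of it) and "xy" ([column, row] in pixels, amid what is visible of it).
The state is a dict: "time": time; "q": joint angles; "joint_velocities": joint speeds; "joint_torque": joint torques, N m; "position": TCP position; "orientation": TCP orientation; "contact_force": force on the tool from outside, world axes, zero at the start; "torque": the same for the moment, N m; "finger_gap": opening from 0.0 (shut) to 1.0 (fully open); "gripper_force": force on a finger pad.
Only numpy, scipy, OpenCV 4.12 (cv2) and the standard library are available. Lean on these libraries where they do the work, as an engineer would, in place of code of your own. Each camera call takes 0.05 s, during which the arm holds its last target. There are 200 camera calls.

## Working session

There is one attempt and no reset: what is moved stays moved. The work goes in short steps, Python scripts to look and compute and a tool call to move; the robot and the scene stay as the last step left them, time stands still between calls to the robot, and variables do not carry over. Pictures are saved under pics/ and viewed, at most 12 in all, crops included, and the job is handed in when it is done.

Besides the shell and the picture viewer there is one more tool, called after "Emit:" as name(argument=value, ...), one argument or row to a line, values as JSON. step_arm: Moves the arm, as the interface text tells. Its arguments: {"type":"object","properties":{"rows":{"type":"array"},"grip_force":{"type":"number"}},"required":["rows"]}

```bash
ls; mkdir -p pics
python3 - <<'E'
from plant import r
import cv2,numpy as np
o=r.observe();print({k:np.round(v,3) for k,v in o.items()},r.grip_point_offset)
for c in("scene","top"):
    im=r.grab_frame(c);cv2.imwrite(f"pics/{c}0.png",im[:,:,::-1])
    i=r.camera_info(c);R=cv2.Rodrigues(np.array(i["rvec"]))[0];print(c,np.round(-R.T@np.array(i["tvec"]).ravel(),3),np.round(R,2).tolist(),np.round(i["camera_matrix"],1).tolist())
    for l in("carrier","grip","small_pocket","large_pocket","ink_bottle_center","paint_tin_center","stand","wax_tin","print_block"):
        print(l,[(np.round(d["xy"],1).tolist(),round(d["conf"],2)) for d in r.boxes_of(c,l)][:3])
print(r.camera_info("wrist"))
E
```

```text
pics
{'time': np.float64(0.0), 'q': array([ 1.007,  0.182,  1.608, -0.   ,  1.354, -0.206]), 'joint_velocities': array([ 0.001, -0.001, -0.001, -0.001,  0.   , -0.   ]), 'joint_torque': array([-2.0000e-03, -4.3385e+01, -3.4185e+01,  7.0000e-02,  3.8000e-02,
       -0.0000e+00]), 'position': array([0.201, 0.538, 0.238]), 'orientation': array([ 0.178,  0.984, -0.001, -0.   ]), 'contact_force': array([ 0.013, -0.768, -0.587]), 'torque': array([-0.022, -0.001, -0.003]), 'gripper_force': np.float64(0.0), 'finger_gap': np.float64(1.0)} 0.0187
scene [-0.419 -0.73   1.132] [[0.59, -0.81, -0.02], [-0.52, -0.36, -0.77], [0.62, 0.47, -0.63]] [[457.0, 0.0, 258.3], [0.0, 457.0, 200.0], [0.0, 0.0, 1.0]]
carrier [([305.3, 270.3], 0.79)]
grip [([306.8, 265.0], 0.83), ([238.0, 241.0], 0.45)]
small_pocket [([301.9, 269.9], 0.88)]
large_pocket [([304.2, 266.8], 0.79), ([327.7, 252.6], 0.51)]
ink_bottle_center [([240.5, 240.5], 0.79)]
paint_tin_center [([254.9, 225.9], 0.84)]
stand [([201.0, 191.1], 0.89)]
wax_tin [([328.0, 251.0], 0.85)]
print_block [([273.8, 217.9], 0.57)]
top [ 3.050e-01 -1.000e-03  
[... 379 characters left out ...]
er [([247.9, 183.5], 0.66)]
stand [([161.7, 175.5], 0.92)]
wax_tin [([249.1, 214.5], 0.58), ([334.4, 174.9], 0.55), ([335.1, 209.2], 0.45)]
print_block [([256.7, 158.2], 0.69)]
{'camera_matrix': array([[313.79399528,   0.        , 253.08935433],
       [  0.        , 313.79399528, 193.86302146],
       [  0.        ,   0.        ,   1.        ]]), 'mount': array([[ 4.23598299e-04, -9.55553632e-01, -2.94817022e-01,
         7.71199876e-02],
       [ 9.99999803e-01,  5.41481990e-04, -3.18220657e-04,
        -8.28927678e-04],
       [ 4.63715013e-04, -2.94816829e-01,  9.55553673e-01,
        -1.44787137e-01],
       [ 0.00000000e+00,  0.00000000e+00,  0.00000000e+00,
         1.00000000e+00]])}
```

Run:
```python
import cv2
a=cv2.imread("pics/top0.png")[120:270,110:410];cv2.imwrite("pics/top0c.png",cv2.resize(a,(800,400),interpolation=2))
a=cv2.imread("pics/scene0.png")[130:350,130:420];cv2.imwrite("pics/scene0c.png",cv2.resize(a,None,fx=2.7,fy=2.7,interpolation=2))
```

```text
(no output)
```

View pics/top0c.png

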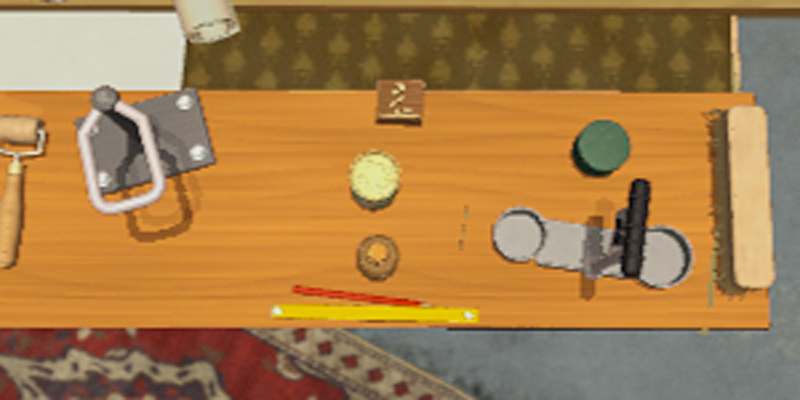

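View pics/scene0c.png

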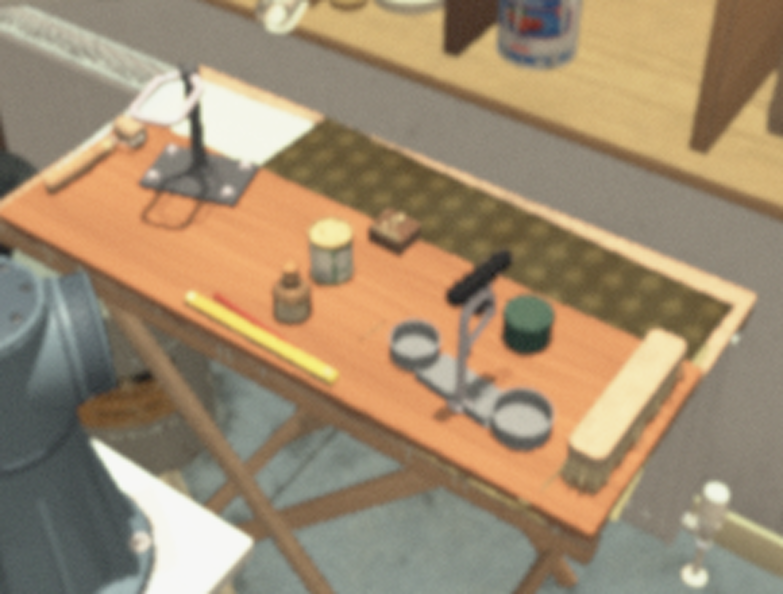

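The top crop shows bottle (378,252), tin (375,177), pockets (519,234)/(665,257), grip (632,275)–(640,180) and stand loop at left. The scene crop agrees.

```bash
cat > h.py <<'E'
from plant import r
import cv2,numpy as np
from scipy.spatial.transform import Rotation as Ro
def cam(c,o=None):
    i=r.camera_info(c);K=np.array(i["camera_matrix"])
    if c=="wrist":
        o=o or r.observe();M=np.eye(4);M[:3,:3]=Ro.from_quat(o["orientation"]).as_matrix();M[:3,3]=o["position"];M=M@i["mount"]
        return K,M[:3,:3].T,M[:3,3]
    R=cv2.Rodrigues(np.array(i["rvec"]))[0];return K,R,-R.T@np.array(i["tvec"]).ravel()
def ray(C,p,z):
    K,R,c=C;d=R.T@np.linalg.inv(K)@[p[0],p[1],1];return c+d*(z-c[2])/d[2]
def proj(C,P):
    K,R,c=C;q=K@R@(np.array(P)-c);return q[:2]/q[2]
E
python3 - <<'E'
from h import *
T=cam("top");S=cam("scene")
t=lambda a:(a[0]/2.6667+110-.3,a[1]/2.6667+120-.3); s=lambda a:(a[0]/2.7+130-.3,a[1]/2.7+130-.3)
for n,a,b,z in[("small",(519,234),(415,338),.064),("large",(665,257),(522,413),.064),("tin",(375,177),(331,233),.106),("cork",(378,251),(291,268),.114),("gripnear",(632,275),(456,293),.23),("gripfar",(640,184),(506,260),.23),
 ("barL",(100,209),(148,122),.209),("barR",(160,194),(185,111),.209),("barleftside",(80,130),(133,112),.209),("posttop",(105,97),(187,75),.219),("bolt1",(102,180),(155,178),.046),("bolt2",(199,153),(230,190),.046),("bolt3",(186,101),(248,161),.046),
 ("wax",(602,146),(528,308),.08),("block",(400,100),(395,225),.063)]:
    print(n,np.round(ray(T,t(a),z)[:2],3),np.round(ray(S,s(b),z)[:2],3))
E
```

```text
small [ 0.448 -0.166] [ 0.445 -0.173]
large [ 0.422 -0.333] [ 0.417 -0.335]
tin [0.507 0.   ] [ 0.503 -0.007]
cork [ 0.423 -0.003] [ 0.417 -0.011]
gripnear [ 0.387 -0.251] [ 0.39  -0.259]
gripfar [ 0.478 -0.263] [ 0.463 -0.276]
barL [0.454 0.277] [0.451 0.241]
barR [0.469 0.217] [0.495 0.218]
barleftside [0.535 0.301] [0.456 0.272]
posttop [0.567 0.275] [0.549 0.26 ]
bolt1 [0.513 0.322] [0.51  0.311]
bolt2 [0.546 0.209] [0.55  0.206]
bolt3 [0.609 0.227] [0.615 0.227]
wax [ 0.549 -0.262] [ 0.551 -0.265]
block [ 0.607 -0.029] [ 0.603 -0.037]
```

Emit:
step_arm(
  rows=[
    [0,0,-0.2,1,0],
    [0,0,-0.2,1,0],
    [0,0,-0.2,1,0],
    [0,0,-0.2,1,0],
    [0,0,-0.2,1,0],
    [0,0,-0.2,1,0],
    [0,0,-0.2,1,0],
    [0,0,-0.2,1,0],
    [0,0,-0.2,1,0],
    [0,0,-0.2,1,0],
  ],
)

```text
time: 1.83
position: [0.2013, 0.5386, 0.299]
orientation: [0.648, 0.762, 0.0, 0.0]
contact_force: [1.0, -0.0, 0.1]
finger_gap: 1.0
gripper_force: 0.0
```

Emit:
step_arm(
  rows=[
    [0,0,0,0.8,0],
    [0,0,0,0.8,0],
    [-0.9,0.43,0,0,0],
    [-0.9,0.43,0,0,0],
    [-0.9,0.43,0,0,0],
    [-0.9,0.43,0,0,0],
    [-0.9,0.43,0,0,0],
    [-0.9,0.43,0,0,0],
    [-0.9,0.43,0,0,0],
    [-0.9,0.43,0,0,0],
  ],
)

```text
time: 2.67
position: [0.3045, 0.3211, 0.2989]
orientation: [0.708, 0.707, 0.0, 0.0]
contact_force: [0.2, 0.1, 0.8]
finger_gap: 1.003
gripper_force: 0.0
```

Emit:
step_arm(
  rows=[
    [-0.9,0.43,0,0,0],
    [-0.9,0.43,0,0,0],
    [-0.9,0.43,0,0,0],
    [-0.9,0.43,0,0,0],
    [-0.9,0.43,0,0,0],
    [-0.9,0.43,0,0,0],
    [-0.9,0.43,0,0,0],
    [-0.9,0.43,0,0,0],
    [-0.9,0.43,0,0,0],
    [-0.9,0.43,0,0,0],
  ],
)

```text
time: 3.5
position: [0.4331, 0.0507, 0.299]
orientation: [0.708, 0.706, 0.0, 0.0]
contact_force: [1.2, -0.2, -0.2]
finger_gap: 1.0
gripper_force: 0.0
```

```bash
cat > look.py <<'E'
import sys
from h import *
n=sys.argv[1];r.grab_frame("top")
o=r.observe();im=r.grab_frame("wrist");C=cam("wrist",o)
np.savez("pics/"+n,K=C[0],R=C[1],c=C[2])
cv2.imwrite(f"pics/{n}.png",cv2.resize(im[:,:,::-1],(800,600),interpolation=2))
print(np.round(o["position"],4),np.round(o["orientation"],4))
for a in sys.argv[2:]:
    l,z=a.split(",")
    for d in r.cut_out("wrist",l)[:2]:
        ct=max(cv2.findContours(d["pixels"].astype("uint8"),0,2)[0],key=cv2.contourArea)
        e=cv2.minAreaRect(ct)
        print(l,round(d["conf"],2),np.round(d["xy"],1),np.round(e[0],1),np.round(e[1],1),"->",np.round(ray(C,d["xy"],float(z))[:2],4),np.round(ray(C,e[0],float(z))[:2],4))
E
python3 look.py w1 ink_bottle_center,.1 paint_tin_center,.106 print_block,.05
```

```text
[0.4351 0.0467 0.2989] [ 7.087e-01  7.055e-01 -5.000e-04  1.700e-03]
ink_bottle_center 0.86 [241.6 199.1] [242.5 199.5] [43. 37.] -> [0.4209 0.0094] [0.422  0.0089]
paint_tin_center 0.76 [313.3 198.2] [313.4 199.8] [61.7 48.3] -> [0.5024 0.0121] [0.5026 0.0101]
print_block 0.68 [381.1 210.8] [382.4 213.4] [43.3 45.6] -> [ 0.6053 -0.0245] [ 0.6075 -0.0282]
print_block 0.29 [255.  341.6] [252.  349.5] [37. 42.] -> [ 0.4361 -0.2386] [ 0.4314 -0.2536]
```

View pics/w1.png

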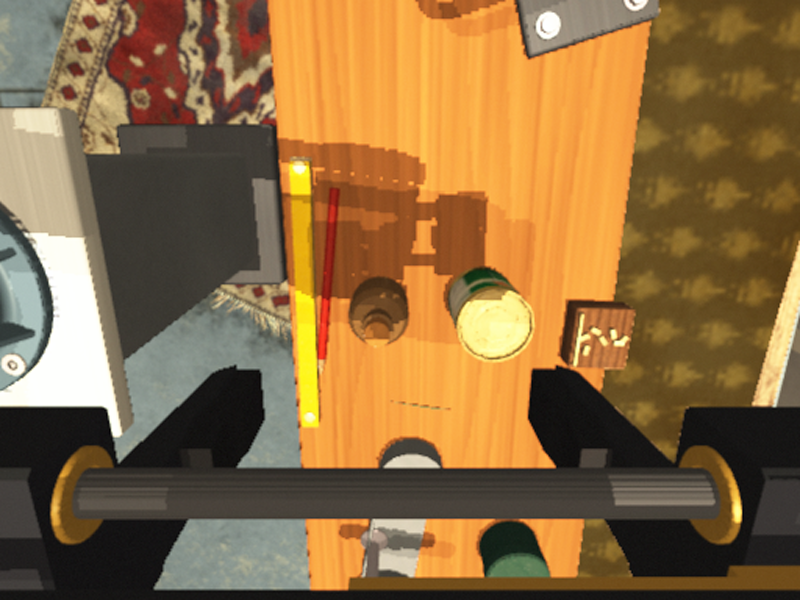

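The wrist view shows the cork top at (378,322) and the tin lid centre at (496,324) (800x600 picture).

Run:
```python
from h import *
d=np.load("pics/w1.npz");C=(d["K"],d["R"],d["c"])
for n,p,z in[("cork",(378,324),.114),("body-left-edge",(349,300),.07),("body-right",(409,300),.07),("tin",(496,324),.106),("tinbase",(476,291),.034),("block",(600,335),.063)]:
    print(n,np.round(ray(C,((p[0])/1.5625-.2,p[1]/1.5625-.2),z)[:2],4))
o=r.observe();print(o["position"])
```

```text
cork [0.4215 0.0045]
body-left-edge [0.397  0.0091]
body-right [0.4448 0.0089]
tin [0.5074 0.0013]
tinbase [0.5039 0.0058]
block [ 0.6037 -0.0244]
[0.43239264 0.05255141 0.29861144]
```

Emit:
step_arm(
  rows=[
    [0,0,0,0,0.5],
    [0,0,0,0,0.5],
    [0,0,0,0,0.5],
  ],
)

```text
time: 4.0
position: [0.4324, 0.0531, 0.2988]
orientation: [0.707, 0.707, 0.0, 0.0]
contact_force: [-0.3, -0.6, -0.8]
finger_gap: 0.795
gripper_force: 0.0
```

Run:
```python
from h import *
for k in range(4):
    o=r.observe();print(o["time"],np.round(o["position"],4),np.round(o["orientation"],4),np.round(o["joint_velocities"],3));r.grab_frame("wrist")
S=cam("wrist")
for c,z in (("top",0),):
    pass
```

```text
4.0 [0.4324 0.0531 0.2988] [7.071e-01 7.071e-01 1.000e-04 1.000e-04] [-0.004  0.002  0.    -0.    -0.    -0.001]
4.05 [0.4325 0.0531 0.2988] [7.071e-01 7.071e-01 1.000e-04 1.000e-04] [-0.006  0.002 -0.001 -0.001 -0.    -0.002]
4.1 [0.4325 0.0529 0.2988] [7.072e-01 7.070e-01 1.000e-04 1.000e-04] [-0.004  0.004 -0.001 -0.001  0.    -0.004]
4.15 [0.4326 0.0527 0.2988] [7.073e-01 7.069e-01 0.000e+00 1.000e-04] [-0.006  0.003 -0.001 -0.001 -0.001  0.001]
```

```bash
python3 look.py w2 ink_bottle_center,.1 paint_tin_center,.106 print_block,.05
python3 - <<'E'
import cv2
a=cv2.imread("pics/w2.png");cv2.imwrite("pics/w2c.png",cv2.resize(a[250:410,320:560],None,fx=3,fy=3,interpolation=2))
E
```

```text
[0.4326 0.0525 0.2988] [0.7075 0.7067 0.     0.    ]
ink_bottle_center 0.91 [241.8 202.8] [244.5 204. ] [40.3 41.7] -> [0.4184 0.0113] [0.4216 0.0098]
paint_tin_center 0.81 [314.8 206.7] [315. 205.] [62.6 49.2] -> [0.5019 0.0086] [0.502  0.0107]
print_block 0.75 [382.1 215.4] [383.5 218.5] [45.3 43.8] -> [ 0.6044 -0.0237] [ 0.6069 -0.0282]
```

View pics/w2c.png

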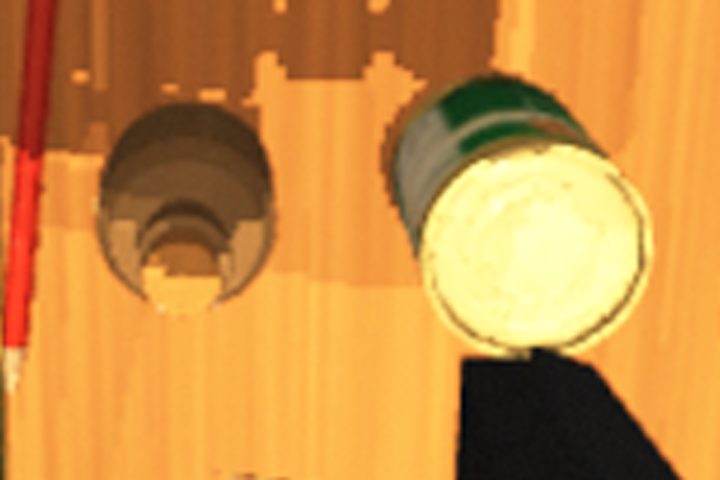

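The crop shows the lid centre at about (537,249) and the cork top centre at (181,278).

Run:
```python
from h import *
d=np.load("pics/w2.npz");C=(d["K"],d["R"],d["c"])
for n,p,z in[("cork",(181,278),.114),("cl",(140,278),.114),("cr",(222,278),.114),("tin",(537,249),.106),("tl",(422,249),.106),("tr",(652,249),.106),("tt",(537,143),.106),("tb",(537,355),.106)]:
    print(n,np.round(ray(C,((320+p[0]/3)/1.5625-.2,(250+p[1]/3)/1.5625-.2),z)[:2],4))
```

```text
cork [ 0.4204 -0.0034]
cl [ 0.4105 -0.0033]
cr [ 0.4302 -0.0034]
tin [0.5073 0.001 ]
tl [0.4792 0.001 ]
tr [0.5354 0.001 ]
tt [0.5056 0.0281]
tb [ 0.509  -0.0273]
```

Emit:
step_arm(
  rows=[
    [-0.62,-0.14,0,0,0.5],
    [-0.62,-0.13,0,0,0.5],
    [-0.62,-0.14,0,0,0.5],
    [0,0,0.8,0,0.5],
    [0,0,0.8,0,0.5],
    [0,0,0.8,0,0.5],
    [0,0,0.8,0,0.5],
    [0,0,0.8,0,0.5],
    [0,0,0.8,0,0.5],
    [0,0,0,0,0.5],
  ],
)

```text
time: 5.28
position: [0.4172, -0.0028, 0.1506]
orientation: [0.708, 0.706, -0.002, -0.004]
contact_force: [-1.1, 0.7, -0.2]
finger_gap: 0.501
gripper_force: 0.0
```

```bash
python3 -c "
from h import *
o=r.observe();print(np.round(o['position'],4),np.round(o['orientation'],4))"
```

```text
[ 0.4172 -0.0028  0.1506] [ 0.7078  0.7064 -0.0019 -0.0035]
```

Emit:
step_arm(
  rows=[
    [0,0,0.6,0,0.5],
    [0,0,0.6,0,0.5],
    [0,0,0.6,0,0.5],
    [0,0,0.4,0,0.5],
    [0,0,0,0,0.5],
    [0,0,0,0,0.5],
    [0,0,0,0,0.5],
    [0,0,0,0,0.5],
    [0,0,0,0,0.5],
  ],
)

```text
time: 6.03
position: [0.4212, -0.0038, 0.0898]
orientation: [0.708, 0.707, 0.001, 0.001]
contact_force: [0.1, -0.5, 0.3]
finger_gap: 0.497
gripper_force: 0.0
```

Emit:
step_arm(
  rows=[
    [0,0,0,0,1],
    [0,0,0,0,1],
    [0,0,0,0,1],
    [0,0,0,0,1],
    [0,0,0,0,1],
    [0,0,0,0,1],
    [0,0,0,0,1],
    [0,0,-0.3,0,1],
    [0,0,-0.6,0,1],
    [0,0,-0.6,0,1],
  ],
  grip_force=18,
)

```text
time: 6.87
position: [0.4194, -0.0033, 0.1339]
orientation: [0.708, 0.706, -0.001, -0.001]
contact_force: [0.3, -0.0, -1.2]
finger_gap: 0.331
gripper_force: 15.9
```

Emit:
step_arm(
  rows=[
    [0,0,-0.7,0,1],
    [0,0,-0.7,0,1],
    [0,0,-0.7,0.5,1],
    [0,0,-0.7,0.5,1],
    [0,0,-0.7,0.5,1],
    [-0.7,0.34,0,0,1],
    [-0.7,0.34,0,0,1],
    [-0.7,0.34,0,0,1],
    [-0.7,0.34,0,0,1],
    [-0.6,0.34,0,0,1],
  ],
)

```text
time: 7.7
position: [0.4545, -0.1135, 0.2392]
orientation: [0.761, 0.649, -0.0, 0.0]
contact_force: [0.1, -0.7, -1.5]
finger_gap: 0.329
gripper_force: 16.0
```

Emit:
step_arm(
  rows=[
    [0,0,0,0,1],
    [0,0,0,0,1],
    [0,0,0,0,1],
    [0,0,0,0,1],
    [0,0,0,0,1],
  ],
)

```text
time: 8.12
position: [0.4543, -0.1114, 0.2388]
orientation: [0.761, 0.649, 0.0, -0.0]
contact_force: [0.5, 0.2, 0.0]
finger_gap: 0.327
gripper_force: 16.0
```

```bash
python3 look.py w3 carrier,.064 wax_tin,.08 grip,.23
```

```text
[ 0.4543 -0.1115  0.2388] [ 0.7606  0.6492  0.     -0.    ]
carrier 0.57 [253.3 346. ] [257.5 349.5] [37. 65.] -> [ 0.4187 -0.3315] [ 0.4231 -0.3377]
carrier 0.49 [391.5  62.7] [394.5  64.5] [65. 59.] -> [ 0.599  -0.0266] [ 0.6018 -0.0287]
wax_tin 0.59 [347.2 256.8] [349. 256.] [ 6. 30.] -> [ 0.5397 -0.2154] [ 0.5417 -0.2148]
grip 0.92 [255.  345.6] [257.  350.5] [37. 66.] -> [ 0.444  -0.1782] [ 0.4447 -0.182 ]
```

View pics/w3.png

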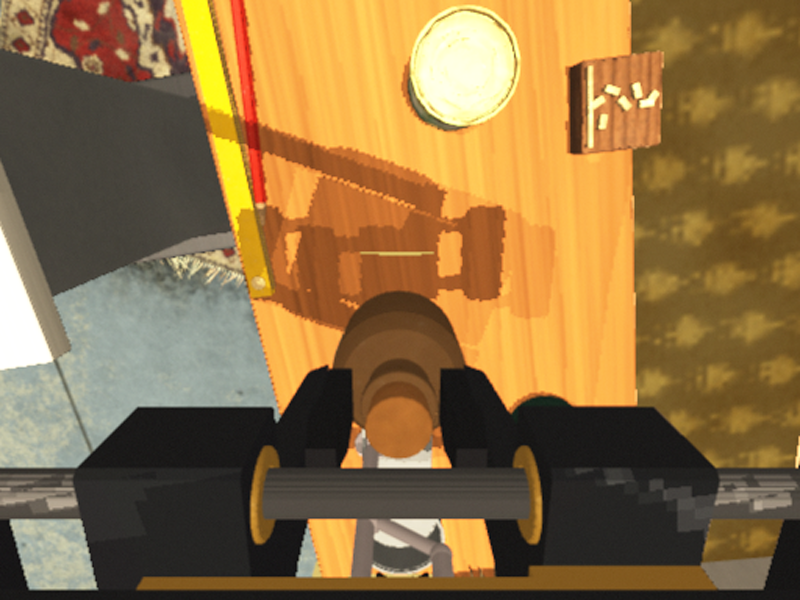

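The held bottle hides the carrier at (400,480), so I will raise and go past the small pocket to see it in front of the bottle.

Emit:
step_arm(
  rows=[
    [0,0,-1,0,1],
    [0,0,-1,0,1],
    [0,0,-1,0,1],
    [-0.9,0.04,0,0,1],
    [-0.9,0.04,0,0,1],
    [-0.9,0.04,0,0,1],
    [-0.9,0.04,0,0,1],
    [-0.7,0.04,0,0,1],
    [0,0,0,0,1],
    [0,0,0,0,1],
  ],
)

```text
time: 9.2
position: [0.4398, -0.2412, 0.3284]
orientation: [0.762, 0.648, 0.0, -0.0]
contact_force: [-0.5, -0.1, 0.0]
finger_gap: 0.326
gripper_force: 16.0
```

Emit:
step_arm(
  rows=[
    [0,0,0,0,1],
    [0,0,0,0,1],
    [0,0,0,0,1],
  ],
)

```text
time: 9.45
position: [0.4403, -0.2397, 0.3288]
orientation: [0.761, 0.649, 0.0, 0.0]
contact_force: [1.3, 0.4, -1.5]
finger_gap: 0.324
gripper_force: 16.0
```

```bash
python3 look.py w4 carrier,.064 wax_tin,.08 small_pocket,.06
```

```text
[ 0.4403 -0.2398  0.3289] [7.605e-01 6.493e-01 1.000e-04 1.000e-04]
carrier 0.77 [244.4 144. ] [243.1 155.4] [ 65.9 161.5] -> [ 0.4308 -0.2211] [ 0.4266 -0.2357]
wax_tin 0.89 [338.3 163.8] [337.8 162.3] [52.3 48.8] -> [ 0.5457 -0.2625] [ 0.5452 -0.2604]
wax_tin 0.21 [247.9 145.4] [243. 155.] [ 65.1 161.1] -> [ 0.4356 -0.2213] [ 0.4276 -0.2323]
small_pocket 0.91 [248.4 145. ] [242.6 155.7] [ 65.  161.6] -> [ 0.4355 -0.2238] [ 0.4257 -0.2366]
```

View pics/w4.png

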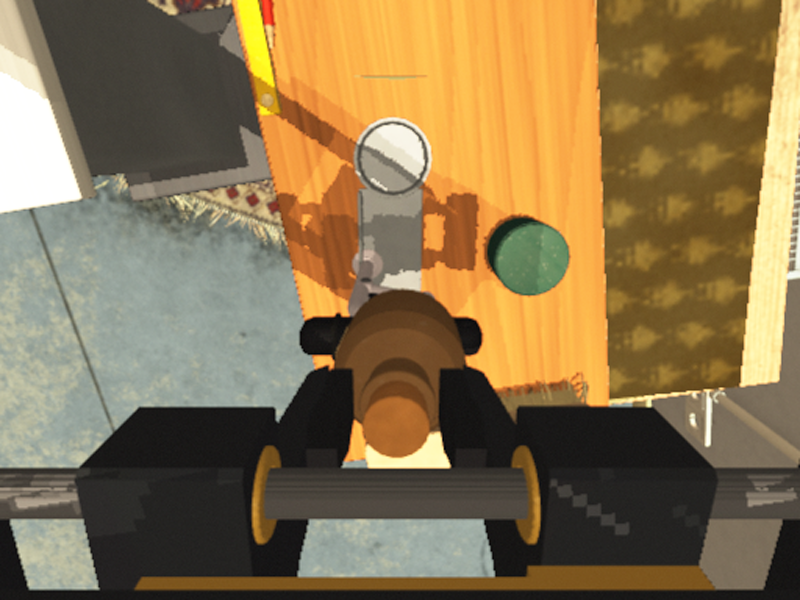

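Small-pocket rim centre is at (393,157), grip ends at (302,335) and (481,335); the carrier is aligned with the tool.

Run:
```python
from h import *
d=np.load("pics/w4.npz");C=(d["K"],d["R"],d["c"]);f=lambda p,z:ray(C,(p[0]/1.5625-.2,p[1]/1.5625-.2),z)[:2]
for n,p,z in[("rim",(393,156.5),.064),("rl",(354,156),.064),("rr",(432,156),.064),("rt",(393,117),.064),("rb",(393,196),.064),("floor",(394,158),.05),("gl",(301,335),.221),("gr",(482,335),.221),("f1",(360.5,195),.038),("f2",(359.5,245),.038),("f3",(423,200),.038),("f4",(421,285),.038),("hookback",(366,262),.16)]:
    print(n,np.round(f(p,z),4))
im=cv2.imread("pics/w4.png",0)
c=cv2.HoughCircles(im,cv2.HOUGH_GRADIENT,1.5,30,param1=100,param2=30,minRadius=28,maxRadius=50);print([x for x in np.round(c[0],1).tolist() if abs(x[0]-393)<30 and x[1]<200])
```

```text
rim [ 0.4483 -0.1683]
rl [ 0.4176 -0.163 ]
rr [ 0.4792 -0.1728]
rt [ 0.453 -0.139]
rb [ 0.4435 -0.1989]
floor [ 0.4489 -0.1697]
gl [ 0.3846 -0.252 ]
gr [ 0.483  -0.2675]
f1 [ 0.4151 -0.1958]
f2 [ 0.4065 -0.2389]
f3 [ 0.4683 -0.2085]
f4 [ 0.4557 -0.2843]
hookback [ 0.4212 -0.2298]
[[393.79998779296875, 158.1999969482422, 37.599998474121094]]
```

Emit:
step_arm(
  rows=[
    [0.8,-0.035,0,0,1],
    [0.8,-0.035,0,0,1],
    [0.78,-0.035,0,0,1],
    [0,0,0.9,0,1],
    [0,0,0.9,0,1],
    [0,0,0.9,0,1],
    [0,0,0.9,0,1],
    [0,0,0.9,0,1],
    [0,0,0.9,0,1],
    [0,0,0.9,0,1],
  ],
)

```text
time: 10.53
position: [0.4483, -0.1695, 0.1387]
orientation: [0.761, 0.649, 0.0, 0.0]
contact_force: [0.4, 0.4, -1.3]
finger_gap: 0.311
gripper_force: 16.0
```

Emit:
step_arm(
  rows=[
    [0,0,0.3,0,1],
    [0,0,0,0,1],
    [0,0,0,0,1],
    [0,0,0,0,1],
    [0,0,0,0,1],
  ],
)

```text
time: 10.95
position: [0.4495, -0.1705, 0.1326]
orientation: [0.761, 0.649, 0.0, 0.002]
contact_force: [-0.1, -0.7, -0.3]
finger_gap: 0.318
gripper_force: 16.0
```

```bash
python3 -c "
from h import *
o=r.observe();print(np.round(o['position'],4),np.round(o['orientation'],4))"
```

```text
[ 0.4495 -0.1705  0.1326] [7.609e-01 6.488e-01 4.000e-04 1.700e-03]
```

Emit:
step_arm(
  rows=[
    [0.03,-0.03,0,0,1],
    [0,0,0,0,1],
    [0,0,0.25,0,1],
    [0,0,0.25,0,1],
    [0,0,0.25,0,1],
    [0,0,0.15,0,1],
    [0,0,0.1,0,1],
    [0,0,0,0,1],
    [0,0,0,0,1],
  ],
)

```text
time: 11.7
position: [0.4474, -0.1686, 0.1004]
orientation: [0.761, 0.649, -0.0, -0.0]
contact_force: [-0.6, -0.2, -0.2]
finger_gap: 0.315
gripper_force: 16.0
```

Emit:
step_arm(
  rows=[
    [0,0.02,0.1,0,1],
    [0,0,0.05,0,1],
    [0,0,0,0,1],
    [0,0,0,0,1],
  ],
)

```text
time: 12.03
position: [0.4481, -0.1688, 0.0962]
orientation: [0.761, 0.649, 0.0, 0.0]
contact_force: [0.4, 0.1, -1.4]
finger_gap: 0.315
gripper_force: 15.9
```

Emit:
step_arm(
  rows=[
    [0,0,0.05,0,1],
    [0,0,0.03,0,1],
    [0,0,0,0,1],
    [0,0,0,0,1],
  ],
)

```text
time: 12.37
position: [0.4488, -0.1695, 0.0948]
orientation: [0.761, 0.649, 0.0, 0.001]
contact_force: [-1.3, 0.0, 5.7]
finger_gap: 0.315
gripper_force: 17.2
```

Emit:
step_arm(
  rows=[
    [0,0,0,0,0.4],
    [0,0,0,0,0.4],
    [0,0,0,0,0.4],
    [0,0,0,0,0.4],
    [0,0,-0.2,0,0.3],
    [0,0,-0.6,0,0.3],
    [0,0,-0.8,0,0.3],
    [0,0,-0.8,0,0.3],
    [0,0,-0.8,0,0.3],
    [0,0,-0.9,1,0],
  ],
)

```text
time: 13.2
position: [0.4476, -0.1683, 0.2178]
orientation: [0.794, 0.608, -0.0, -0.001]
contact_force: [0.7, -0.5, -0.8]
finger_gap: 0.755
gripper_force: 0.0
```

Emit:
step_arm(
  rows=[
    [0,0,-0.9,1,0],
    [0,0,0,1,0],
    [0,0,0,1,0],
    [0,0,0,1,0],
    [0,0,0,1,0],
    [0,0,0,1,0],
    [0,0,0,1,0],
    [0,0,0,1,0],
    [0,0,0,1,0],
    [0,0,0,1,0],
  ],
)

```text
time: 14.03
position: [0.448, -0.1686, 0.2441]
orientation: [0.992, 0.127, 0.0, 0.0]
contact_force: [0.9, -0.3, -0.0]
finger_gap: 0.999
gripper_force: 0.0
```

Emit:
step_arm(
  rows=[
    [0,0,0,1,0],
    [0,0,0,1,0],
    [0,0,0,0.5,0],
    [0.3,-0.8,0,0,0],
    [0.3,-0.8,0,0,0],
    [0.3,-0.8,0,0,0],
    [0.3,-0.8,0,0,0],
    [0.3,-0.8,0,0,0],
    [0.3,-0.8,0,0,0],
    [0.15,-0.85,0,0,0],
  ],
)

```text
time: 14.87
position: [0.5075, 0.0018, 0.2442]
orientation: [1.0, -0.001, 0.0, 0.0]
contact_force: [0.8, 0.3, 0.1]
finger_gap: 1.0
gripper_force: 0.0
```

Emit:
step_arm(
  rows=[
    [0,0,0,0,0],
    [0,0,0,0,0],
    [0,0,0,0,0],
    [0,0,0,0,0],
  ],
)

```text
time: 15.2
position: [0.5067, -0.0003, 0.2439]
orientation: [1.0, -0.001, -0.0, 0.0]
contact_force: [-0.9, 0.1, 0.6]
finger_gap: 0.998
gripper_force: 0.0
```

```bash
python3 -c "
from h import *
im=r.grab_frame('top');cv2.imwrite('pics/top1.png',cv2.resize(im[150:270,200:400,::-1],(800,480),interpolation=2))
o=r.observe();print(np.round(o['position'],4),np.round(o['orientation'],4))"
```

```text
[ 5.067e-01 -4.000e-04  2.439e-01] [ 1.0e+00 -1.6e-03 -0.0e+00  1.0e-04]
```

View pics/top1.png

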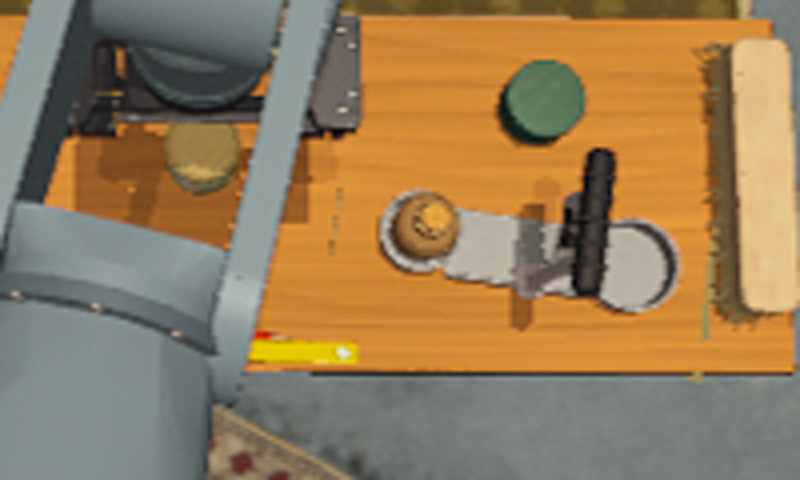

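The bottle sits inside the small pocket at (425,225) with the carrier unmoved; now the tin.

Emit:
step_arm(
  rows=[
    [0.02,-0.04,0.8,0,0],
    [0,0,0.8,0,0],
    [0,0,0.8,0,0],
    [0,0,0.8,0,0],
    [0,0,0.8,0,0],
    [0,0,0.8,0,0],
    [0,0,0.6,0,0],
    [0,0,0.4,0,0],
    [0,0,0,0,0],
    [0,0,0,0,0],
  ],
)

```text
time: 16.08
position: [0.507, 0.0011, 0.0695]
orientation: [1.0, -0.002, -0.001, -0.0]
contact_force: [-0.0, 0.2, -0.2]
finger_gap: 1.0
gripper_force: 0.0
```

Emit:
step_arm(
  rows=[
    [0,0,0,0,0],
    [0,0,0,0,1],
    [0,0,0,0,1],
    [0,0,0,0,1],
    [0,0,0,0,1],
    [0,0,0,0,1],
    [0,0,0,0,1],
    [0,0,0,0,1],
  ],
  grip_force=20,
)

```text
time: 16.75
position: [0.5078, 0.0017, 0.0702]
orientation: [1.0, -0.001, 0.0, 0.0]
contact_force: [-0.0, -0.8, 4.0]
finger_gap: 0.647
gripper_force: 20.0
```

Emit:
step_arm(
  rows=[
    [0,0,-0.4,0,1],
    [0,0,-0.8,0,1],
    [0,0,-0.9,0,1],
    [0,0,-0.9,0,1],
    [0,0,-0.9,0,1],
    [0,0,-0.9,0,1],
    [0,0,-0.9,0,1],
    [0,0,-1,0,1],
    [0,0,-1,0,1],
    [0,0,-1,0,1],
  ],
)

```text
time: 17.58
position: [0.5069, 0.0022, 0.3316]
orientation: [1.0, -0.001, -0.001, -0.0]
contact_force: [1.2, -0.2, -2.1]
finger_gap: 0.642
gripper_force: 20.0
```

Emit:
step_arm(
  rows=[
    [-0.25,0.87,0,0,1],
    [-0.25,0.87,0,0,1],
    [-0.25,0.87,0,0,1],
    [-0.25,0.87,0,0,1],
    [-0.25,0.87,0,0,1],
    [-0.25,0.87,0,0,1],
    [-0.25,0.87,0,0,1],
    [-0.25,0.87,0,0,1],
    [-0.25,0.87,0,0,1],
    [-0.25,0.87,0,0,1],
  ],
)

```text
time: 18.42
position: [0.4313, -0.2599, 0.3302]
orientation: [1.0, -0.001, -0.0, -0.0]
contact_force: [-0.1, 1.0, -1.2]
finger_gap: 0.645
gripper_force: 20.0
```

Emit:
step_arm(
  rows=[
    [0,0,0,1,1],
    [0,0,0,1,1],
    [0,0,0,1,1],
    [0,0,0,1,1],
    [0,0,0,1,1],
    [0,0,0,1,1],
    [0,0,0,1,1],
    [0,0,0,1,1],
    [0,0,0,1,1],
    [0,0,0,1,1],
  ],
)

```text
time: 19.25
position: [0.4319, -0.2586, 0.3301]
orientation: [0.864, -0.503, -0.001, -0.0]
contact_force: [-0.8, -0.5, -1.8]
finger_gap: 0.647
gripper_force: 20.0
```

Emit:
step_arm(
  rows=[
    [0,0,0,1,1],
    [0,0,0,1,1],
    [0,0,0,1,1],
    [0,0,0,1,1],
    [0,0,0,1,1],
    [0,0,0,1,1],
    [0,0,0,0.5,1],
    [0,0,0,0,1],
    [0,0,0,0,1],
    [0,0,0,0,1],
  ],
)

```text
time: 20.08
position: [0.432, -0.2588, 0.3305]
orientation: [-0.649, 0.76, 0.0, 0.0]
contact_force: [0.5, 0.1, -0.3]
finger_gap: 0.646
gripper_force: 20.0
```

```bash
python3 look.py w5
python3 - <<'E'
import cv2,numpy as np
im=cv2.imread("pics/w5.png",0)
c=cv2.HoughCircles(im[:300],cv2.HOUGH_GRADIENT,1.5,30,param1=100,param2=30,minRadius=30,maxRadius=55);print(np.round(c[0][:6],1).tolist())
E
```

```text
[ 0.432  -0.2589  0.3306] [-6.493e-01  7.605e-01  2.000e-04  0.000e+00]
[[390.79998779296875, 155.1999969482422, 42.599998474121094], [257.20001220703125, 255.8000030517578, 41.400001525878906], [531.7999877929688, 195.8000030517578, 41.0], [546.7999877929688, 156.8000030517578, 41.0], [462.79998779296875, 213.8000030517578, 54.20000076293945], [488.20001220703125, 152.1999969482422, 54.20000076293945]]
```

View pics/w5.png

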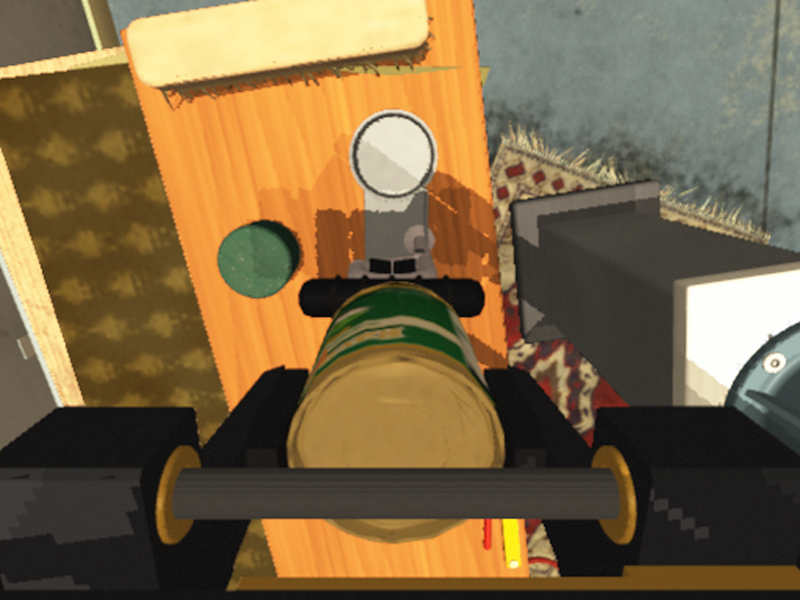

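Large-pocket rim centre is at (393.5,155), grip ends at (299,298)/(485,298), tin upright in hand.

Run:
```python
from h import *
d=np.load("pics/w5.npz");C=(d["K"],d["R"],d["c"]);f=lambda p,z:ray(C,(p[0]/1.5625-.2,p[1]/1.5625-.2),z)[:2]
for n,p,z in[("rim",(393.5,155),.064),("rl",(349,155),.064),("rr",(438,155),.064),("rt",(393,109),.064),("rb",(393,201),.064),("gl",(299,298),.221),("gr",(485,298),.221)]:
    print(n,np.round(f(p,z),4))
L=np.array([.4227,-.331]);t=np.radians(-99);print(L-r.observe()["position"][:2], Ro.from_quat(r.observe()["orientation"]).as_matrix()[:,:2].round(3).tolist())
```

```text
rim [ 0.4209 -0.3327]
rl [ 0.4562 -0.3383]
rr [ 0.3856 -0.3271]
rt [ 0.4159 -0.3668]
rb [ 0.427  -0.2969]
gl [ 0.4824 -0.2684]
gr [ 0.383  -0.2527]
[-0.00928552 -0.07207477] [[-0.157, -0.988], [-0.988, 0.157], [-0.0, 0.0]]
```

Emit:
step_arm(
  rows=[
    [0.8,-0.01,0,0,1],
    [0.8,-0.01,0,0,1],
    [0.86,-0.01,0,0,1],
    [0,0,0.9,0,1],
    [0,0,0.9,0,1],
    [0,0,0.9,0,1],
    [0,0,0.9,0,1],
    [0,0,0.9,0,1],
    [0,0,0.9,0,1],
    [0,0,0.9,0,1],
  ],
)

```text
time: 21.02
position: [0.4212, -0.332, 0.1406]
orientation: [-0.649, 0.761, -0.0, 0.0]
contact_force: [0.5, -0.8, -2.0]
finger_gap: 0.643
gripper_force: 20.0
```

Emit:
step_arm(
  rows=[
    [0,0,0.7,0,1],
    [0,0,0.35,0,1],
    [0,0,0,0,1],
    [0,0,0,0,1],
    [0,0,0,0,1],
    [0,0,0,0,1],
  ],
)

```text
time: 21.52
position: [0.4221, -0.3331, 0.1121]
orientation: [-0.649, 0.761, -0.002, -0.0]
contact_force: [0.2, -0.0, -0.7]
finger_gap: 0.642
gripper_force: 20.0
```

Emit:
step_arm(
  rows=[
    [0,0,0.2,0,1],
    [0,0,0.25,0,1],
    [0,0,0.25,0,1],
    [0,0,0.2,0,1],
    [0,0,0.1,0,1],
    [0,0,0.1,0,1],
    [0,0,0.05,0,1],
    [0,0,0,0,1],
  ],
)

```text
time: 22.18
position: [0.4211, -0.3319, 0.0754]
orientation: [-0.649, 0.761, 0.0, -0.0]
contact_force: [0.5, -0.5, -2.2]
finger_gap: 0.648
gripper_force: 20.0
```

Emit:
step_arm(
  rows=[
    [0,0,0.04,0,1],
    [0,0,0,0,1],
    [0,0,0,0,0.1],
    [0,0,0,0,0.1],
    [0,0,0,0,0.1],
    [0,0,0,0,0.1],
    [0,0,-0.3,0,0.1],
    [0,0,-0.6,0,0.1],
    [0,0,-0.9,0,0.1],
    [0,0,-0.9,0,0.1],
  ],
)

```text
time: 23.02
position: [0.4208, -0.3315, 0.1566]
orientation: [-0.649, 0.761, 0.001, 0.0]
contact_force: [0.5, -0.2, 0.3]
finger_gap: 0.904
gripper_force: 0.0
```

Emit:
step_arm(
  rows=[
    [0,0,-0.9,0,0.1],
    [0,0,-0.9,0,0.1],
    [0,0,-0.9,0,0.1],
    [0,0,-0.9,0,0.1],
    [0,0,-0.9,0,0.1],
    [0,0,-0.9,0,0.1],
    [0,0,-0.5,0,0.1],
  ],
)

```text
time: 23.6
position: [0.4218, -0.3326, 0.3372]
orientation: [-0.649, 0.761, -0.003, -0.0]
contact_force: [0.2, -0.3, -0.3]
finger_gap: 0.899
gripper_force: 0.0
```

Run:
```python
from h import *
im=r.grab_frame('scene');cv2.imwrite('pics/sc1.png',cv2.resize(im[190:340,200:400,::-1],(800,600),interpolation=2))
o=r.observe();print(np.round(o['position'],4),np.round(o["q"],3))
```

```text
[ 0.4224 -0.3333  0.3394] [-0.889  0.024  1.576 -0.     1.532  2.411]
```

View pics/sc1.png

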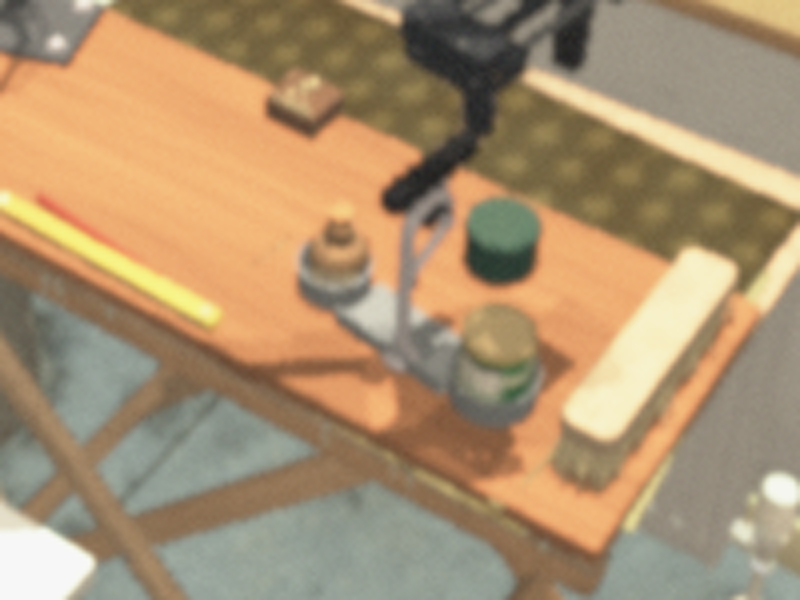

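Both items stand in their pockets: bottle at (337,255), tin at (497,365). Now turn and take the grip.

Emit:
step_arm(
  rows=[
    [0,0,0,-1,0.4],
    [0,0,0,-1,0.4],
    [0,0,0,-1,0.4],
    [0,0,0,-1,0.4],
    [0,0,0,-1,0.4],
    [0,0,0,-1,0.4],
    [0,0,0,-1,0.4],
    [0,0,0,-1,0.4],
    [0,0,0,-1,0.4],
    [0,0,0,-1,0.4],
  ],
)

```text
time: 24.48
position: [0.421, -0.3317, 0.3322]
orientation: [0.943, -0.332, -0.0, -0.0]
contact_force: [-0.3, -0.6, 0.2]
finger_gap: 0.606
gripper_force: 0.0
```

Emit:
step_arm(
  rows=[
    [0,0,0,-1,0.4],
    [0,0,0,-1,0.4],
    [0,0,0,-1,0.4],
    [0,0,0,-1,0.4],
    [0,0,0,-1,0.4],
    [0,-0.8,0,0,0.4],
    [0,-0.8,0,0,0.4],
    [0,-0.8,0,0,0.4],
    [0,0,0,0,0.4],
    [0,0,0,0,0.4],
  ],
)

```text
time: 25.32
position: [0.4327, -0.2601, 0.3326]
orientation: [0.997, -0.078, 0.0, 0.0]
contact_force: [1.0, -0.3, -0.5]
finger_gap: 0.603
gripper_force: 0.0
```

Run:
```python
from h import *
o=r.observe();M=Ro.from_quat(o["orientation"]).as_matrix()
print(np.round(o['position'],4),(M.T@(np.array([.4333,-.260,.203])-o["position"])/.03).round(2),M[:,0].round(3))
```

```text
[ 0.4327 -0.2601  0.3326] [ 0.02 -0.01  4.32] [ 0.988 -0.156  0.   ]
```

Emit:
step_arm(
  rows=[
    [0,0,0.7,0,0.4],
    [0,0,0.7,0,0.4],
    [0,0,0.7,0,0.4],
    [0,0,0.7,0,0.4],
    [0,0,0.7,0,0.4],
    [0,0,0.5,0,0.4],
    [0,0,0.32,0,0.4],
    [0,0,0,0,0.4],
    [0,0,0,0,0.4],
    [0,0,0,0,0.4],
  ],
)

```text
time: 26.15
position: [0.4331, -0.2618, 0.2041]
orientation: [0.997, -0.079, 0.001, 0.001]
contact_force: [-0.5, -0.3, -0.4]
finger_gap: 0.599
gripper_force: 0.0
```

Emit:
step_arm(
  rows=[
    [0,0,0,0,1],
    [0,0,0,0,1],
    [0,0,0,0,1],
    [0,0,0,0,1],
    [0,0,0,0,1],
    [0,0,0,0,1],
    [0,0,0,0,1],
    [0,0,0,0,1],
  ],
  grip_force=50,
)

```text
time: 26.82
position: [0.4328, -0.2604, 0.2032]
orientation: [0.997, -0.079, 0.0, -0.0]
contact_force: [0.3, 5.4, 3.3]
finger_gap: 0.217
gripper_force: 50.0
```

Emit:
step_arm(
  rows=[
    [0,0,-0.1,0,1],
    [0,0,-0.2,0,1],
    [0,0,-0.3,0,1],
    [0,0,-0.4,0,1],
    [0,0,-0.5,0,1],
    [0,0,-0.5,0,1],
    [0,0,-0.4,0,1],
    [0,0,-0.3,0,1],
    [0,0,-0.15,0,1],
    [0,0,0,0,1],
  ],
)

```text
time: 27.65
position: [0.433, -0.2614, 0.2899]
orientation: [0.997, -0.079, 0.001, 0.001]
contact_force: [0.1, -0.0, -5.5]
finger_gap: 0.219
gripper_force: 50.0
```

Emit:
step_arm(
  rows=[
    [-0.05,-0.2,0,0,1],
    [-0.1,-0.4,0,0,1],
    [-0.18,-0.6,0,0,1],
    [-0.2,-0.7,0,0,1],
    [-0.2,-0.7,0,0,1],
    [-0.2,-0.7,0,0,1],
    [-0.2,-0.7,0,0,1],
    [-0.2,-0.7,0,0,1],
    [-0.2,-0.7,0,0,1],
    [-0.2,-0.7,0,0,1],
  ],
)

```text
time: 28.48
position: [0.4091, -0.0698, 0.2875]
orientation: [0.997, -0.079, -0.001, -0.001]
contact_force: [0.3, 0.6, -5.9]
finger_gap: 0.217
gripper_force: 50.0
```

Emit:
step_arm(
  rows=[
    [-0.2,-0.7,0,0,1],
    [-0.2,-0.7,0,0,1],
    [-0.2,-0.7,0,0,1],
    [-0.2,-0.7,0,0,1],
    [-0.2,-0.7,0,0,1],
    [-0.2,-0.7,0,0,1],
    [-0.2,-0.7,0,0,1],
    [-0.2,-0.7,0,0,1],
    [-0.2,-0.7,0,0,1],
    [-0.2,-0.7,0,0,1],
  ],
)

```text
time: 29.32
position: [0.3826, 0.1465, 0.2876]
orientation: [0.997, -0.079, -0.001, -0.0]
contact_force: [0.1, 0.2, -5.6]
finger_gap: 0.217
gripper_force: 50.0
```

Emit:
step_arm(
  rows=[
    [-0.2,-0.7,0,0,1],
    [-0.2,-0.7,0,0,1],
    [-0.15,-0.5,0,0,1],
    [-0.1,-0.3,0,0,1],
    [0,-0.1,0,0,1],
    [0,0,0,0,1],
    [0,0,0,0,1],
  ],
)

```text
time: 29.9
position: [0.3757, 0.2156, 0.2882]
orientation: [0.997, -0.079, -0.0, 0.0]
contact_force: [-0.4, -0.4, -5.6]
finger_gap: 0.22
gripper_force: 50.0
```

Emit:
step_arm(
  rows=[
    [0,0,0,-0.3,1],
    [0,0,0,-0.6,1],
    [0,0,0,-0.6,1],
    [0,0,0,-0.6,1],
    [0,0,0,-0.6,1],
    [0,0,0,-0.6,1],
    [0,0,0,-0.4,1],
    [0,0,0,-0.2,1],
    [0,0,0,0,1],
    [0,0,0,0,1],
  ],
)

```text
time: 30.73
position: [0.3761, 0.2155, 0.2885]
orientation: [0.992, 0.123, -0.0, 0.0]
contact_force: [0.6, 1.0, -5.7]
finger_gap: 0.22
gripper_force: 50.0
```

```bash
python3 look.py w6 stand,.209
```

```text
[0.3761 0.2156 0.2885] [ 9.923e-01  1.236e-01 -0.000e+00  1.000e-04]
stand 0.64 [250.7 198.6] [244.9 220.6] [156.5 243.5] -> [0.3778 0.2176] [0.3595 0.2175]
stand 0.64 [498.3  19.6] [497.5  19.5] [39. 27.] -> [0.5332 0.0936] [0.5332 0.0941]
```

View pics/w6.png

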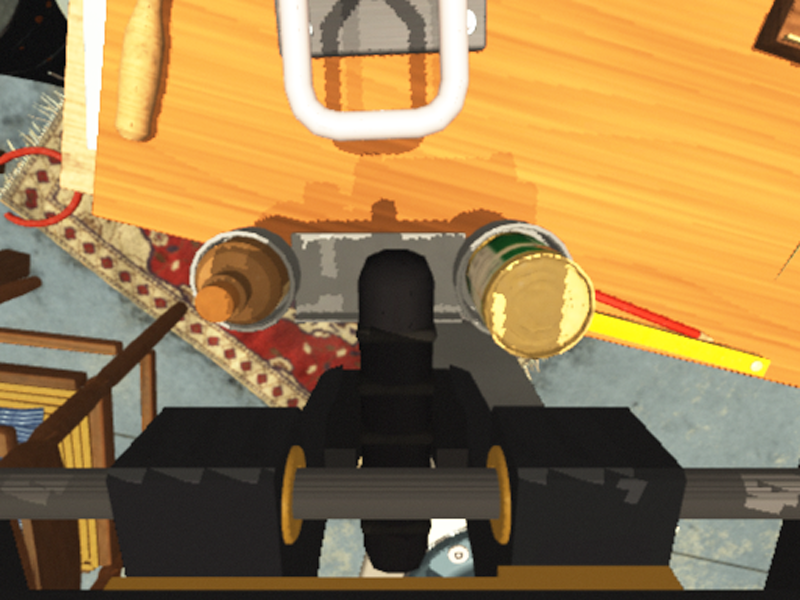

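The front bar is at row ≈125, middle column ≈376, nearly level, so the carrier is parallel to it; bottle and tin sit in the pockets.

Run:
```python
from h import *
d=np.load("pics/w6.npz");C=(d["K"],d["R"],d["c"]);f=lambda p,z:ray(C,(p[0]/1.5625-.2,p[1]/1.5625-.2),z)[:2]
for n,p in[("mid",(376,125)),("upper",(376,112)),("lower",(376,138)),("L",(285,90)),("R",(467,90)),("barl",(330,126)),("barr",(425,124.5))]: print(n,np.round(f(p,.209),4))
o=r.observe();M=Ro.from_quat(o["orientation"]).as_matrix();print((M[:2,:2].T@(f((376,125),.209)-o["position"][:2])*1000).round(1))
im=cv2.imread("pics/w6.png",0)
for x in(340,376,410):print(x,im[100:150,x].tolist())
# grip ends vs tool
for p in((396,250),(397,572)):print((M[:2,:2].T@(f(p,.2885+.0187+.011)-o["position"][:2])*1000).round(1))
```

```text
mid [0.4576 0.2447]
upper [0.4627 0.2459]
lower [0.4525 0.2435]
L [0.4617 0.2852]
R [0.4806 0.2107]
barl [0.4524 0.2638]
barr [0.463  0.2243]
[86.2 -7.9]
340 [182, 188, 183, 166, 145, 133, 133, 137, 139, 136, 150, 179, 209, 229, 237, 245, 248, 250, 251, 252, 253, 254, 254, 254, 255, 255, 255, 255, 254, 254, 253, 251, 250, 247, 245, 239, 233, 225, 209, 189, 163, 144, 134, 127, 127, 126, 127, 127, 124, 139]
376 [192, 193, 195, 195, 196, 195, 196, 197, 195, 193, 199, 214, 230, 241, 245, 250, 251, 252, 253, 253, 254, 255, 255, 255, 255, 255, 255, 254, 254, 253, 251, 249, 246, 243, 238, 229, 219, 201, 174, 146, 126, 121, 122, 123, 124, 125, 126, 126, 129, 131]
410 [174, 184, 189, 192, 185, 175, 164, 164, 176, 197, 221, 235, 244, 246, 250, 251, 252, 253, 254, 254, 254, 255, 255, 255, 255, 254, 254, 253, 252, 250, 248, 245, 240, 236, 228, 213, 197, 165, 136, 127, 127, 133, 139, 142, 142, 141, 136, 131, 123, 128]
[53.   0.6]
[-43.5   0.9]
```

Emit:
step_arm(
  rows=[
    [0.1,-0.03,0,-0.1,1],
    [0.25,-0.05,0,0,1],
    [0.4,-0.05,0,0,1],
    [0.45,-0.05,0,0,1],
    [0.45,-0.05,0,0,1],
    [0.4,-0.03,0,0,1],
    [0.35,0,0,0,1],
    [0.2,0,0,0,1],
    [0.1,0,0,0,1],
    [0,0,0,0,1],
  ],
)

```text
time: 31.72
position: [0.4526, 0.2444, 0.2882]
orientation: [0.992, 0.13, -0.0, 0.0]
contact_force: [-0.3, -0.3, -5.1]
finger_gap: 0.219
gripper_force: 50.0
```

Emit:
step_arm(
  rows=[
    [0,0,0,0,1],
    [0,0,0,0,1],
    [0,0,0,0,1],
  ],
)

```text
time: 31.97
position: [0.4518, 0.2443, 0.2886]
orientation: [0.992, 0.13, -0.0, -0.0]
contact_force: [-0.6, 0.6, -5.2]
finger_gap: 0.22
gripper_force: 50.0
```

Run:
```python
from h import *
o=r.observe();M=Ro.from_quat(o["orientation"]).as_matrix();print(o["position"],(M.T@(np.array([.4576,.2447,.209])-o["position"])*1000).round(1))
```

```text
[0.45183854 0.24432724 0.28859165] [ 5.7  1.1 79.6]
```

Emit:
step_arm(
  rows=[
    [0,0,0.15,0,1],
    [0,0,0.15,0,1],
    [0,0,0.15,0,1],
    [0,0,0.15,0,1],
    [0,0,0,0,1],
  ],
)

```text
time: 32.38
position: [0.4513, 0.2441, 0.2695]
orientation: [0.992, 0.13, -0.001, 0.0]
contact_force: [-4.0, -1.1, -0.8]
finger_gap: 0.222
gripper_force: 50.0
```

Emit:
step_arm(
  rows=[
    [0,0,0.15,0,1],
    [0,0,0.15,0,1],
    [0,0,0.15,0,1],
    [0,0,0.15,0,1],
    [0,0,0.15,0,1],
    [0,0,0,0,1],
    [0,0,0,0,1],
  ],
)

```text
time: 32.97
position: [0.4498, 0.2437, 0.2454]
orientation: [0.992, 0.13, -0.004, 0.001]
contact_force: [-7.3, -2.7, -8.2]
finger_gap: 0.222
gripper_force: 50.0
```

Emit:
step_arm(
  rows=[
    [0,0,0.1,0,1],
    [0,0,0.1,0,1],
    [0,0,0.1,0,1],
    [0,0,0,0,1],
    [0,0,0,0,1],
    [0,0,0,0,1],
  ],
)

```text
time: 33.47
position: [0.4527, 0.2444, 0.2392]
orientation: [0.992, 0.13, 0.001, -0.0]
contact_force: [0.4, -0.0, -5.8]
finger_gap: 0.225
gripper_force: 50.0
```

Emit:
step_arm(
  rows=[
    [0,0,0.07,0,1],
    [0,0,0.07,0,1],
    [0,0,0,0,1],
    [0,0,0,0,1],
    [0,0,0,0,1],
  ],
)

```text
time: 33.88
position: [0.4533, 0.2446, 0.2357]
orientation: [0.992, 0.13, 0.002, -0.0]
contact_force: [4.0, 2.2, -0.9]
finger_gap: 0.227
gripper_force: 50.0
```

Run:
```python
from h import *
o=r.observe();print(o["position"],np.round(o["orientation"],4),o["contact_force"],o["torque"])
```

```text
[0.45332661 0.24459612 0.2356899 ] [ 9.916e-01  1.296e-01  1.500e-03 -2.000e-04] [ 3.95465331  2.20973843 -0.88837182] [ 0.13232391 -0.57164357  0.07182645]
```

Emit:
step_arm(
  rows=[
    [0.07,0,0,0,1],
    [0.06,0,0.02,0,1],
    [0,0,0.03,0,1],
    [0,0,0,0,1],
    [0,0,0,0,1],
  ],
)

```text
time: 34.3
position: [0.4564, 0.2455, 0.2336]
orientation: [0.992, 0.13, 0.001, -0.0]
contact_force: [2.9, -0.3, 1.3]
finger_gap: 0.224
gripper_force: 50.0
```

Emit:
step_arm(
  rows=[
    [0.05,0,0,0,1],
    [0,0,0,0,1],
    [0,0,0,0,1],
    [0,0,0,0,1],
  ],
  grip_force=10,
)

```text
time: 34.63
position: [0.4572, 0.2457, 0.2332]
orientation: [0.992, 0.13, -0.0, 0.0]
contact_force: [-1.0, -0.1, 1.6]
finger_gap: 0.225
gripper_force: 10.0
```

Run:
```python
from h import *
o=r.observe();print(o["position"],np.round(o["orientation"],4),o["contact_force"],o["torque"])
```

```text
[0.45715002 0.24566225 0.2332    ] [ 9.916e-01  1.297e-01 -4.000e-04  1.000e-04] [-0.97983851 -0.14955982  1.64243988] [-0.07329863  0.30895023  0.04777117]
```

Emit:
step_arm(
  rows=[
    [0,0,0,0,0.72],
    [0,0,0,0,0.7],
    [0,0,0,0,0.5],
    [0,0,0,0,0.4],
    [0,0,0,0,0.4],
    [0,0,0,0,0.4],
    [0,0,-0.3,0,0.4],
    [0,0,-0.6,0,0.4],
    [0,0,-0.8,0,0.4],
    [0,0,-0.8,0,0.4],
  ],
)

```text
time: 35.47
position: [0.4571, 0.2457, 0.3094]
orientation: [0.992, 0.13, -0.001, 0.0]
contact_force: [0.9, -0.5, 0.0]
finger_gap: 0.598
gripper_force: 0.0
```

Emit:
step_arm(
  rows=[
    [0,0,-0.8,0,0.4],
    [-1,0,0,0,0.4],
    [-1,0,0,0,0.4],
    [-1,0,0,0,0.4],
    [-1,0,0,0,0.4],
    [0,0,0,0,0.4],
    [0,0,0,0,0.4],
    [0,0,0,0,0.4],
    [0,0,0,0,0.4],
    [0,0,0,0,0.4],
  ],
)

```text
time: 36.3
position: [0.3423, 0.215, 0.3323]
orientation: [0.992, 0.13, -0.0, 0.0]
contact_force: [0.1, -0.3, -0.9]
finger_gap: 0.604
gripper_force: 0.0
```

Run:
```python
from h import *
f=lambda:[r.grab_frame('scene')[100:260,150:300,::-1]][0]
a=f()
for _ in range(12): r.grab_frame('top')
b=f();print("motion",np.abs(a.astype(int)-b).mean())
o=r.observe();im=r.grab_frame("wrist")[:,:,::-1]
# one 800x600 sheet: scene crop | wrist
s=np.zeros((600,800,3),np.uint8);s[:427,:400]=cv2.resize(b,(400,427),interpolation=2);s[:300,400:]=cv2.resize(im,(400,300))
t=r.grab_frame('top')[120:240,100:260,::-1];s[300:600,400:]=cv2.resize(t,(400,300),interpolation=2)
cv2.imwrite("pics/fin.png",s)
for l in("carrier","ink_bottle_center","paint_tin_center"):
    for c in("scene","wrist","top"):print(l,c,[(np.round(d["xy"],1).tolist(),round(d["conf"],2)) for d in r.boxes_of(c,l)][:2])
S=cam("scene");R=Ro.from_euler("z",14.7,degrees=True).as_matrix();b0=np.array([.4576,.2447,.064])
for n,p in(("bottle",(0,.092,.044)),("tin",(0,-.072,.040)),("grip",(0,0,.187))):print(n,proj(S,b0+R@p),proj(cam("wrist",o),b0+R@p),proj(cam("top"),b0+R@p))
```

```text
motion 1.6182083333333332
carrier scene [([186.2, 204.0], 0.81), ([165.7, 190.9], 0.39)]
carrier wrist [([245.6, 62.1], 0.62)]
carrier top [([159.0, 202.8], 0.6), ([387.5, 195.2], 0.35)]
ink_bottle_center scene [([167.3, 191.1], 0.47)]
ink_bottle_center wrist [([171.4, 53.1], 0.94)]
ink_bottle_center top []
paint_tin_center scene [([209.1, 201.6], 0.74), ([274.3, 216.2], 0.63)]
paint_tin_center wrist [([325.0, 49.4], 0.62)]
paint_tin_center top [([187.5, 194.5], 0.83)]
bottle [166.22437237 190.95432375] [168.71724785  53.201647  ] [136.70758492 209.73689122]
tin [206.60262026 201.42868555] [319.60618835  54.31994754] [191.50183537 196.12778771]
grip [183.54244515 163.50140169] [254.28334469  24.59229246] [155.24194618 194.18922702]
```

View pics/fin.png

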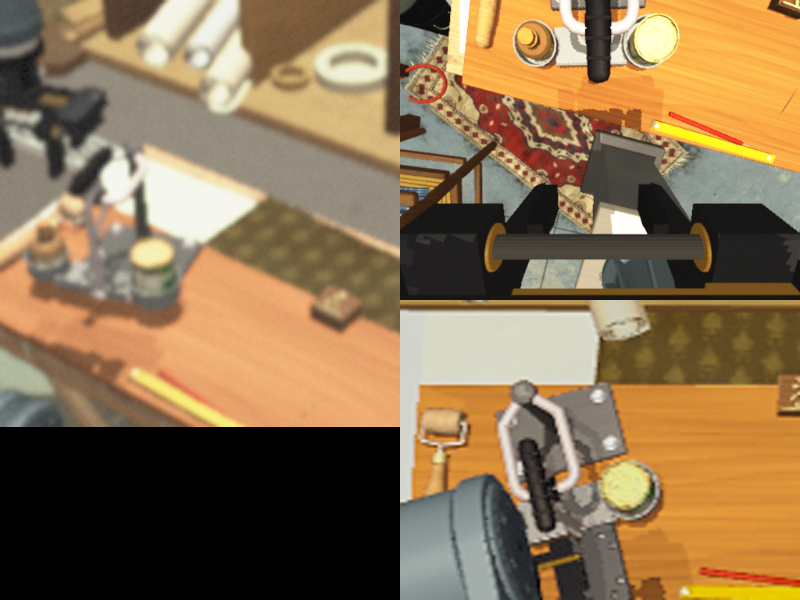

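The carrier hangs level on the loop, with bottle and tin in their pockets at the predicted pixels. I'll let it settle briefly, then hand in.

Emit:
step_arm(
  rows=[
    [0,0,0,0,0.4],
    [0,0,0,0,0.4],
    [0,0,0,0,0.4],
    [0,0,0,0,0.4],
    [0,0,0,0,0.4],
    [0,0,0,0,0.4],
    [0,0,0,0,0.4],
    [0,0,0,0,0.4],
    [0,0,0,0,0.4],
    [0,0,0,0,0.4],
  ],
)

```text
time: 38.38
position: [0.3415, 0.2149, 0.3323]
orientation: [0.992, 0.13, -0.0, -0.0]
contact_force: [-0.0, -0.4, 0.2]
finger_gap: 0.604
gripper_force: 0.0
```

Emit:
step_arm(
  rows=[
    [0,0,0,0,0.4],
    [0,0,0,0,0.4],
    [0,0,0,0,0.4],
    [0,0,0,0,0.4],
    [0,0,0,0,0.4],
    [0,0,0,0,0.4],
    [0,0,0,0,0.4],
    [0,0,0,0,0.4],
    [0,0,0,0,0.4],
    [0,0,0,0,0.4],
  ],
)

```text
time: 39.22
position: [0.3415, 0.2149, 0.3323]
orientation: [0.992, 0.13, -0.0, -0.0]
contact_force: [-0.2, 0.2, 0.1]
finger_gap: 0.602
gripper_force: 0.0
```

```bash
python3 -c "
from plant import r
print(r.close_job())"
```

```text
the job is handed in; nothing more can be done
None
```

The job is handed in at about 39 s: the carrier hangs upright on the loop bar with the ink bottle and paint tin in their pockets; that the gate is shut I infer only from its push on the arm vanishing, and no verdict was returned.

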